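Push the row of chocolate blocks home and shut the keeper

TASK

Push the row of five gold-wrapped chocolate blocks along the packing rail from behind, as one closed-up train, until it is fully home against the blue end stop. Then push the keeper arm with the orange knob fully shut behind the row. Do it all with the fingertips, without lifting or tipping any block, and leave everything else on the table where it is.

Things in the scene. Friction and masses are not known exactly. Their poses are not given: they have to be found in the camera images.
- rail: Fixed packing rail: floor plate 90 x 365 mm, its top 8 mm above the table, between low side fences (channel 70 mm wide, fence tops 16 mm above the table). Origin: on the table, on the channel's centre line. y runs along the rail to the blue end stop (inner face at y = 150 mm, 42 mm tall); open infeed end at y = -200 mm. x points across, to the side with the keeper.
- block1: Gold-wrapped chocolate block, the foremost, nearest the stop; 66 mm across the rail, 36 mm along it, 28 mm tall, about 60 g, flat in the channel. Origin at the centre of its underside, axes parallel to the rail's. The five lie in numbered order, touching; the row needs up to about 5 N to slide. Home: centre at rail y = 132 mm.
- block2: Gold-wrapped chocolate block, second; 66 mm across the rail, 36 mm along it, 28 mm tall, about 60 g, flat in the channel. Origin at the centre of its underside, axes parallel to the rail's. The five lie in numbered order, touching; the row needs up to about 5 N to slide. Home: centre at rail y = 96 mm.
- block3: Gold-wrapped chocolate block, third; 66 mm across the rail, 36 mm along it, 28 mm tall, about 60 g, flat in the channel. Origin at the centre of its underside, axes parallel to the rail's. The five lie in numbered order, touching; the row needs up to about 5 N to slide. Home: centre at rail y = 60 mm.
- block4: Gold-wrapped chocolate block, fourth; 66 mm across the rail, 36 mm along it, 28 mm tall, about 60 g, flat in the channel. Origin at the centre of its underside, axes parallel to the rail's. The five lie in numbered order, touching; the row needs up to about 5 N to slide. Home: centre at rail y = 24 mm.
- block5: Gold-wrapped chocolate block, the rearmost, nearest the open end; 66 mm across the rail, 36 mm along it, 28 mm tall, about 60 g, flat in the channel. Origin at the centre of its underside, axes parallel to the rail's. The five lie in numbered order, touching; the row needs up to about 5 N to slide. Home: centre at rail y = -12 mm.
- keeper (a joint): Angle of the keeper, a level steel arm 75 mm long, 10 mm wide, 22 to 32 mm above the table, on an upright pivot. 0: open, pointing to the infeed end and 0.436 rad outwards. Grows as it swings in over the fence and channel (clockwise from above) to its stop at 2.007: shut, pointing to rail -x, front face 6 mm behind the home row. Stays where left; about 1 N moves it; blocks in its way stop it.
- keeper_pivot (a point): Keeper's pivot axis at mid-height of the arm, 27 mm above the table, at x = 58 mm, y = -41 mm of the rail's frame; the pivot hub has 9 mm radius.
- keeper_knob (a point): Middle of the upright orange knob on the keeper arm, 65 mm out from the pivot axis and 42 mm above the table; 14 mm in diameter, reaching from 32 to 52 mm above the table.
- bar_stack: Bystander, to be left alone: neat stack of eight gold bars, 45 x 85 mm, 48 mm tall, beside the rail on its -x side. Origin at the underside.
- sticker_roll: Bystander, to be left alone: gold sticker roll in a grey holder, 60 x 70 mm, 54 mm tall, beyond the stop end of the rail. Origin at the underside.
- scraper: Bystander, to be left alone: spatula, 200 mm long, lying flat on the +x side of the rail near the stop end. Origin at the underside.
- choc_tray: Bystander, to be left alone: shallow aluminium tray 260 x 200 mm, 18 mm tall, with unwrapped chocolate bars. Origin at the underside.
- card_stack: Bystander, to be left alone: stack of white cards 150 x 110 mm, 30 mm tall. Origin at the underside.
- foil_core: Bystander, to be left alone: upright roll of gold foil, 56 mm in diameter, 110 mm tall. Origin at the underside.
- sanitiser: Bystander, to be left alone: clear bottle 60 mm in diameter, 150 mm tall. Origin at the underside.
Things that resemble listed ones, but are neither listed nor needed, are in the scene too. Leave any black or red look-alike of the block5 alone.

How it is judged:
By the outcome, as a careful person would: the job done as asked, in the order asked, and still so for the second after the job is handed in, with the robot touching nothing.
It also fails if it takes over 51 s, if anything falls off the work surface, if the arm or the gripper's body presses on something with over 40 N, if the wrist force passes 120 N, or if a joint passes its speed limit or range.

ROBOT

A 6-joint arm with a two-finger parallel gripper is mounted at the origin on the work surface. World frame = base frame: x ahead of the robot, y to its left, z up, the work surface at z = 0. Lengths are in m, angles in rad, forces in N, time in s.
With the tool pointing down it reaches from about 0.325 to 0.9 m from the base axis. Payload 6.1 kg.
Tool frame: the origin (TCP) lies midway between the tips of the shut fingers; the grasp point (between the pads) lies 19 mm behind it; x points along the fingers, y is the direction in which the jaws open and shut, and the axes are right-handed (so a half turn about x gives the same grasp; the last joint's range is limited). The gripper opens to 85 mm and grips with 20 to 120 N. Pads are 22 mm wide; open, the fingers measure 114 mm over their backs; the gripper's body (76 mm by 85 mm) begins 54 mm behind the grasp point. The pads swing forward as they close: fully open they stand 13 mm farther back than shut.
Start: joints at [-1.309, 0.22, 1.526, -0, 1.395, -0.126], TCP at [0.236, -0.579, 0.231] pointing down, gripper open.
Joint ranges: [-2.98, 2.98], [-0.91, 2.08], [0.09, 2.57], [-1.24, 4.39], [0.2, 2.65], [-2.68, 2.68]. Speed limits (rad/s): [2.57, 2.57, 3.01, 3.14, 3.14, 3.14].

INTERFACE

Orientations are given as [roll, pitch, yaw] about the fixed x, y, z axes, in that order (R = Rz(yaw) Ry(pitch) Rx(roll)).
In Python, from plant import movep, move_l, set_joints, gripper_to, hold, inverse_kinematics, observe, get_image, get_calibration, Unreachable, job_done gives the robot as it stands. Calls block until the motion is done:
- movep(position, orientation): joint-space move of the TCP to a pose.
- move_l(position, feed=0.15, rotation=None, max_force=None): straight line of the TCP; rotation=None keeps the orientation; feed is the mean speed in m/s. With max_force (N) it stops when the force on the tool has changed by that much, and returns True; else False.
- set_joints(angles): joint-space move.
- gripper_to(opening, f_grip=None): finger opening in m; f_grip is the grip in N (None keeps the last); returns when the fingers have stopped.
- hold(seconds).
- inverse_kinematics(position, orientation): joint angles nearest the present ones, or None.
- observe(): the state.
- get_image(name): name is "scene" or "top" or "wrist"; returns (picture, depth): 400x640x3 uint8, red, green, blue; 400x640 float32, m along the optical axis (not along the pixel's ray), 0 where there is no reading.
- get_calibration(name): a dict with "intrinsics" (3x3 intrinsics, pixels), "world_from_camera" (4x4, takes a point from camera to world coordinates). Camera axes: x right, y down, z forward; pixel columns grow to the right and rows downward; lengths in m; the calibration is good to about 2 mm. The wrist camera is an equidistant fisheye: a pixel r from the principal point sees the ray r / f radians off the axis. A picture is of the moment at which its call begins: read the wrist's pose just before it. get_calibration takes no time and is no camera call; for the wrist camera it gives the pose at the moment of the call.
A pose or a line that the arm cannot do raises Unreachable and nothing moves.
- job_done(): hands the job in, once; it reports no verdict.
The state is a dict: "time_s": time; "q": joint angles; "joint_velocities": joint speeds; "joint_torque": joint torques, N m; "eef_pos": TCP position; "tcp_rot": TCP orientation; "ft_force": force on the tool from outside, world axes, zero at the start; "torque": the same for the moment, N m; "opening": finger opening in m.
Only numpy, scipy, OpenCV 4.12 (cv2) and the standard library are available. Lean on these libraries where they do the work, as an engineer would, in place of code of your own. Each camera call takes 0.05 s, during which the arm holds its last target. There are 200 camera calls.

## Working session

There is one attempt and no reset: what is moved stays moved. The work goes in short steps, each a Python script; the robot and the scene stay as the last script left them, time stands still between calls to the robot, and variables do not carry over. Pictures are saved under pics/ and viewed, about 8 in all and at most 12, crops included, and the job is handed in when it is done.

```bash
mkdir -p pics; ls
cat > h.py <<'E'
import numpy as np, cv2
from plant import *
def save(name,fn):
    im,d=get_image(name); cv2.imwrite('pics/'+fn+'.png',im[:,:,::-1]); np.save('pics/'+fn+'.npy',d); return im,d
def ray(name,uv,z,C=None):
    C=C or get_calibration(name); K=np.array(C["intrinsics"]);T=np.array(C["world_from_camera"])
    uv=np.atleast_2d(np.asarray(uv,float)); d=np.c_[(uv[:,0]-K[0,2])/K[0,0],(uv[:,1]-K[1,2])/K[1,1],np.ones(len(uv))]@T[:3,:3].T
    o=T[:3,3]; return o+d*((z-o[2])/d[:,2])[:,None]
E
python3 - <<'E'
from h import *
for n in("scene","top"): save(n,n+"0"); print(get_calibration(n))
s=observe(); print({k:s[k] for k in("time_s","eef_pos","tcp_rot","opening","ft_force")})
E
```

```text
pics
{'intrinsics': array([[414.01142202,   0.        , 315.83706829],
       [  0.        , 414.01142202, 193.54076407],
       [  0.        ,   0.        ,   1.        ]]), 'world_from_camera': array([[-0.36896764,  0.54324632, -0.75415271,  1.56708778],
       [ 0.92935499,  0.20451875, -0.30736197,  0.40182585],
       [-0.01273489, -0.81428221, -0.58032948,  0.83063498],
       [ 0.        ,  0.        ,  0.        ,  1.        ]])}
{'intrinsics': array([[495.97779361,   0.        , 321.36040052],
       [  0.        , 495.97779361, 198.2958112 ],
       [  0.        ,   0.        ,   1.        ]]), 'world_from_camera': array([[ 2.97593405e-02, -9.90051474e-01,  1.37522585e-01,
         3.51644176e-01],
       [-9.99556351e-01, -2.93086450e-02,  5.30146074e-03,
        -7.98861574e-03],
       [-1.21811840e-03, -1.37619341e-01, -9.90484444e-01,
         1.43077290e+00],
       [ 0.00000000e+00,  0.00000000e+00,  0.00000000e+00,
         1.00000000e+00]])}
{'time_s': 0.1, 'eef_pos': array([ 0.23618162, -0.57806665,  0.23031664]), 'tcp_rot': array([-1.69741063,  1.56901123,  1.83197956]), 'opening': 0.08527759312367494, 'ft_force': array([-0.22582563,  0.41998309,  0.72580568])}
```

View pics/top0.png

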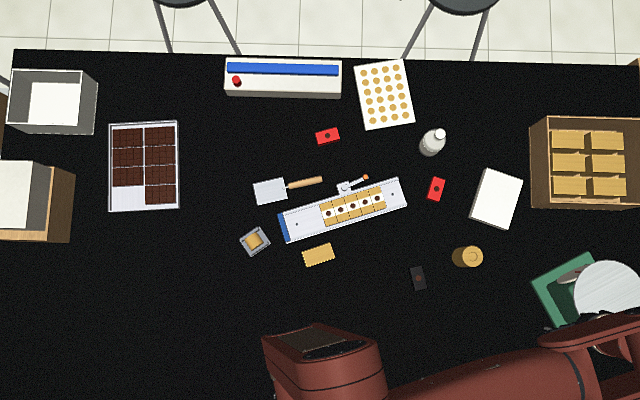

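View pics/scene0.png

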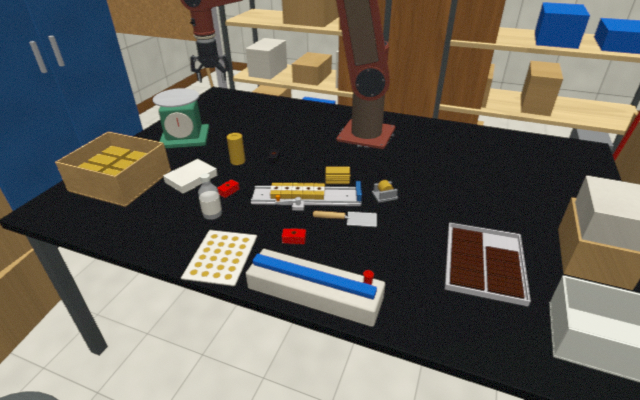

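Top view: the row of gold blocks on the white rail spans (322,213)–(384,198). The blue stop is at (284,228), the infeed end at (402,190), the keeper hub at (346,188) and the orange knob at (366,177). Look-alikes are the red blocks at (327,136) and (436,189), the black one at (418,278), the bar stack at (318,255) and the boxed bars at (590,160). My choice is the five blocks on the rail. I'll check that with a crop and measure.

Run:
```python
from h import *
im=cv2.imread('pics/top0.png'); c=im[160:260,230:430]; cv2.imwrite('pics/crop.png',cv2.resize(c,None,fx=4,fy=4,interpolation=cv2.INTER_CUBIC))
hsv=cv2.cvtColor(im,cv2.COLOR_BGR2HSV)
roi=np.zeros(im.shape[:2],np.uint8); roi[165:250,270:415]=1
def comps(m,zs,name,amin=4):
    n,l,s,c=cv2.connectedComponentsWithStats((m*roi).astype(np.uint8))
    for i in range(1,n):
        if s[i,4]>=amin: print(name,s[i],c[i].round(1),ray("top",c[i],zs)[0].round(4))
comps((hsv[...,0]>100)&(hsv[...,0]<130)&(hsv[...,1]>120)&(hsv[...,2]>50),.042,'blue')
comps((hsv[...,0]<14)&(hsv[...,1]>150)&(hsv[...,2]>120),.052,'orange')
g=(hsv[...,0]>14)&(hsv[...,0]<32)&(hsv[...,1]>70)&(hsv[...,2]>100)
comps(g,.036,'gold',30)
w=((hsv[...,1]<60)&(hsv[...,2]>110)).astype(np.uint8)*roi
w=cv2.morphologyEx(w|(g*roi).astype(np.uint8),cv2.MORPH_CLOSE,np.ones((5,5),np.uint8))
for ct in cv2.findContours(w,cv2.RETR_EXTERNAL,cv2.CHAIN_APPROX_NONE)[0]:
    if cv2.contourArea(ct)>500:
        P=ray("top",ct[:,0],.012)[:,:2]*1000
        print(cv2.minAreaRect(P.astype(np.float32)))
```

```text
blue [277 212  13  30 168] [282.8 226.8] [0.4607 0.1053 0.042 ]
orange [363 174   5   5  13] [365.2 175.8] [ 0.6109 -0.1223  0.052 ]
gold [288 176  34  13 221] [305. 182.] [0.5908 0.0476 0.036 ]
gold [319 186  63  26 464] [349.9 198.1] [ 0.5481 -0.0816  0.036 ]
gold [324 201  62  26 488] [354.5 213.1] [ 0.5059 -0.0953  0.036 ]
gold [308 242  25   8 104] [322.7 246.9] [ 0.4081 -0.0084  0.036 ]
((585.300048828125, 77.97177124023438), (65.97431182861328, 160.26913452148438), 14.366788864135742)
((533.0556640625, -56.26280212402344), (122.1762466430664, 364.97052001953125), 19.14868927001953)
```

View pics/crop.png

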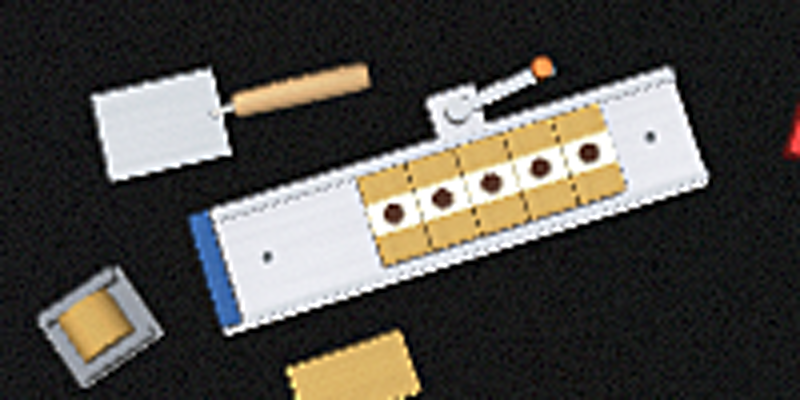

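The crop confirms the choice: five gold blocks with dark dots at crop (395–590, 213–152), the stop at (215,265), the hub at (460,105) and the knob at (543,66). Next I'll close the gripper, move above the infeed end and take a wrist picture.

```bash
cat >> h.py <<'E'
from scipy.spatial.transform import Rotation as Rn
import json,os
if os.path.exists('rail.json'): O,YAW=json.load(open('rail.json')); O=np.array(O)
else: O,YAW=np.array([.5124,-.0435]),np.radians(19.0)
def W(x,y,z):
    c,s=np.cos(YAW),np.sin(YAW); return [float(O[0]+c*x-s*y),float(O[1]+s*x+c*y),float(z)]
def rail(p):
    c,s=np.cos(YAW),np.sin(YAW); d=np.atleast_2d(p)[:,:2]-O; return np.c_[c*d[:,0]+s*d[:,1],-s*d[:,0]+c*d[:,1]]
def rot(phi,sgn=1):
    "tool down, tool y at angle phi from rail x"
    a=YAW+phi; x=np.array([0,0,-1.]); y=sgn*np.array([np.cos(a),np.sin(a),0])
    return Rn.from_matrix(np.c_[x,y,np.cross(x,y)]).as_euler('xyz').tolist()
def rayw(uv,z,C):
    K=np.array(C["intrinsics"]);T=np.array(C["world_from_camera"]); uv=np.atleast_2d(np.asarray(uv,float))
    d=cv2.fisheye.undistortPoints(uv[:,None],K,np.zeros(4))[:,0]; d=np.c_[d,np.ones(len(d))]@T[:3,:3].T; o=T[:3,3]
    return o+d*((z-o[2])/d[:,2])[:,None]
E
python3 - <<'E'
from h import *
for sg in(1,-1):
  for phi in(0,np.pi/2,1.75):
    print(sg,phi,np.round(inverse_kinematics(W(0,-.165,.2),rot(phi,sg)),2))
  print(np.round(inverse_kinematics(W(.09,-.1,.037),rot(1.75,sg)),2))
gripper_to(0.0)
sg=min((1,-1),key=lambda s:abs(inverse_kinematics(W(0,-.165,.2),rot(.8,s))[5])); print('sg',sg)
movep(W(0,-.165,.2),rot(0,sg))
C=get_calibration("wrist"); save("wrist","w1"); json.dump({k:np.array(v).tolist() for k,v in C.items()},open('C1.json','w'))
print(C); s=observe(); print(s["time_s"],s["eef_pos"],s["opening"],s["ft_force"])
E
```

```text
1 0 [-0.47  0.19  1.63  0.    1.33 -0.8 ]
1 1.5707963267948966 [-0.47  0.19  1.63  0.    1.33 -2.37]
1 1.75 [-0.47  0.19  1.63  0.    1.33 -2.55]
[-0.29  0.45  1.62  0.    1.07 -2.38]
-1 0 [-0.47  0.19  1.63  0.    1.33  2.34]
-1 1.5707963267948966 [-0.47  0.19  1.63  0.    1.33  0.77]
-1 1.75 [-0.47  0.19  1.63  0.    1.33  0.59]
[-0.29  0.45  1.62  0.    1.07  0.77]
sg -1
{'intrinsics': array([[309.70691629,   0.        , 319.99367187],
       [  0.        , 309.70691629, 197.52368573],
       [  0.        ,   0.        ,   1.        ]]), 'world_from_camera': array([[-9.45508660e-01, -3.14070110e-01, -8.58681532e-02,
         5.87885364e-01],
       [-3.25596746e-01,  9.12330259e-01,  2.48274562e-01,
        -2.62897204e-01],
       [ 3.64495451e-04,  2.62704140e-01, -9.64876366e-01,
         3.42148620e-01],
       [ 0.00000000e+00,  0.00000000e+00,  0.00000000e+00,
         1.00000000e+00]])}
3.025 [ 0.56597626 -0.20015526  0.20005661] 0.00020777484032723077 [-0.14125017 -1.11857022 -0.47557969]<sys>:0: UserWarning: Gimbal lock detected. Setting third angle to zero since it is not possible to uniquely determine all angles.
<stdin>:7: UserWarning: Gimbal lock detected. Setting third angle to zero since it is not possible to uniquely determine all angles.
```

View pics/w1.png

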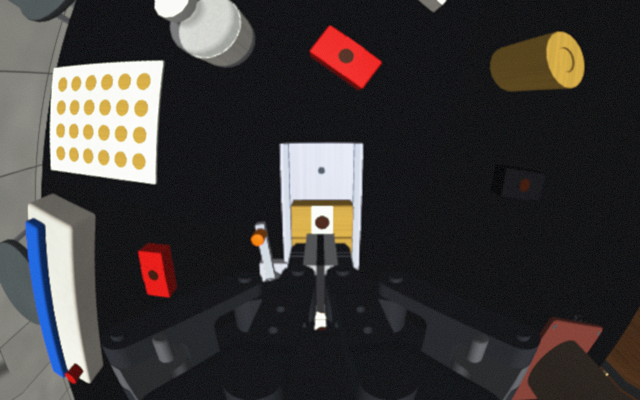

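The wrist view shows the infeed end at rows 143, columns 280–363, block5's rear edge near (322,203), the knob at (257,239) and the closed fingers at (320,250). I'll refine the rail pose from this view.

```bash
python3 -W ignore - <<'E'
from h import *
C={k:np.array(v) for k,v in json.load(open('C1.json')).items()}
im=cv2.imread('pics/w1.png'); g=cv2.cvtColor(im,cv2.COLOR_BGR2GRAY).astype(int); hsv=cv2.cvtColor(im,cv2.COLOR_BGR2HSV)
L,R=[],[]
for r in range(150,200,4):
    c=np.where(g[r,265:380]>110)[0]+265; L.append((c[0]-.5,r)); R.append((c[-1]+.5,r))
for n,p in(("L",L),("R",R)):
    q=rayw(p,.016,C); f=rail(q)*1000; sl=np.polyfit(f[:,1],f[:,0],1); print(n,'x mm',f[[0,-1]].round(1),'skew deg',np.degrees(np.arctan(sl[0])).round(2))
E=[(c,np.where(g[130:160,c]>110)[0][0]+129.5) for c in range(290,355,8)]
print('end y(-200)',(rail(rayw(E,.008,C))*1000).round(1)[[0,4,-1]].tolist())
gold=(hsv[...,0]>12)&(hsv[...,0]<32)&(hsv[...,1]>90)&(hsv[...,2]>70)
for c in (297,302,342,347):
    rr=np.where(gold[185:235,c])[0]+185; print('gold rows',c,rr[0],rr[-1],(rail(rayw([(c,rr[0]-.5)],.036,C))*1000).round(1), (rail(rayw([(c,rr[0]-.5)],.008,C))*1000).round(1))
gr=np.where(gold[215,280:370])[0]+280; print('gold cols',gr[0],gr[-1],(rail(rayw([(gr[0],215),(gr[-1],215)],.036,C))*1000).round(1).tolist())
o=(hsv[...,0]<14)&(hsv[...,1]>150)&(hsv[...,2]>120); o[:,:245]=0;o[:,275:]=0;o[:220]=0;o[260:]=0
v,u=np.where(o); print('knob',u.min(),u.max(),v.min(),v.max(),(rail(rayw([(u.mean(),v.mean())],.048,C))*1000).round(1))
# top view checks
t=cv2.cvtColor(cv2.imread('pics/top0.png'),cv2.COLOR_BGR2GRAY).astype(int)
P=[]
for c in range(295,395,5):
    r=np.where(t[180:250,c]>110)[0]+180; P.append((c,r[-1]+.5))
f=rail(ray("top",P,.012))*1000; sl=np.polyfit(f[:,1],f[:,0],1); print('top low edge (-45)',f[[0,10,-1]].round(1).tolist(),np.degrees(np.arctan(sl[0])))
E
```

```text
L x mm [[  42.8 -195.5]
 [  43.2 -142.7]] skew deg -0.05
R x mm [[ -45.3 -195.5]
 [ -45.8 -142.7]] skew deg -0.03
end y(-200) [[32.2, -202.7], [-2.3, -202.5], [-37.0, -202.7]]
gold rows 297 201 234 [[  23.5 -145.5]] [[  25.6 -137.6]]
gold rows 302 201 234 [[  18.3 -145.5]] [[  20.  -137.6]]
gold rows 342 201 234 [[ -22.8 -145.5]] [[ -24.9 -137.6]]
gold rows 347 201 234 [[ -28.  -145.5]] [[ -30.5 -137.6]]
gold cols 291 352 [[30.1, -129.7], [-33.6, -129.7]]
knob 251 263 233 245 [[  65.6 -105.9]]
top low edge (-45) [[-45.5, 137.0], [-47.0, -12.3], [-44.3, -149.1]] -6.224388771813934
```

```bash
python3 -W ignore - <<'E'
from h import *
O=O+np.array(W(-.0013,-.0026,0)[:2])-np.array(W(0,0,0)[:2]); json.dump([O.tolist(),YAW],open('rail.json','w'))
import h; h.O=O
pr=lambda t,r=None:print(t,r,(rail(observe()["eef_pos"])*1000).round(1),observe()["eef_pos"][2].round(4),np.round(observe()["ft_force"],1),observe()["time_s"])
movep(W(0,-.170,.08),rot(0,-1)); move_l(W(0,-.170,.015),.08,max_force=15); pr('down')
r=move_l(W(0,-.060,.015),.05,max_force=14); pr('push',r)
if not r:
    r=move_l(W(0,-.030,.015),.015,max_force=12); pr('home',r)
C=get_calibration("wrist"); save("wrist","w2"); save("top","top2")
t=cv2.imread('pics/top2.png')[160:260,230:430]; w=cv2.imread('pics/w2.png')[60:360,180:480]
cv2.imwrite('pics/c2.png',np.vstack([cv2.resize(t,(600,300)),cv2.resize(w,(600,600))[:300]]))
E
```

```text
down None [[   0.4 -170.4]] 0.0154 [-0.7 -0.5  0.1] 4.5417
push False [[  0.  -60.1]] 0.015 [ 0.7 -0.6  0.4] 6.8917
home True [[  0.7 -40.5]] 0.0155 [ 1.5 -2.5  1.3] 8.2333
```

View pics/c2.png

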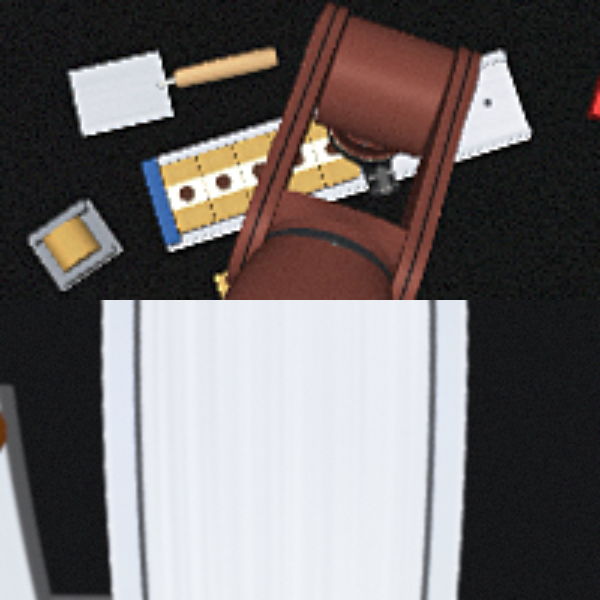

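The row is against the stop in the top crop (columns 165–180), with the TCP at -40.5 mm against an expected -41 mm. I'll press once more, back off and close the keeper along its arc.

```bash
cat > k.py <<'E'
from h import *
pr=lambda t,r=None:print(t,r,(rail(observe()["eef_pos"])*1000).round(1),observe()["eef_pos"][2].round(4),np.round(observe()["ft_force"],1),round(observe()["time_s"],2))
PIV=np.array([.058,-.041]); Z=.038
def pose(th,gap):
    "tool behind the knob; gap = axis distance, knob to TCP"
    a=.436-th; d=np.array([np.sin(a),-np.cos(a)]); t=np.array([-np.cos(a),-np.sin(a)])
    p=PIV+.065*d-gap*t
    phi=np.arctan2(t[1],t[0])-np.pi/2      # tool y across the tangent; 0 when shut
    return p,(phi+np.pi)%(2*np.pi)-np.pi
E
python3 -W ignore - <<'E'
from k import *
r=move_l(W(0,-.034,.015),.006,max_force=15); pr('press',r)
move_l(W(0,-.060,.015),.06); move_l(W(0,-.075,.10),.12); pr('up')
p,phi=pose(.294,.032); print(p,np.degrees(phi))
movep(W(*p,.10),rot(phi,-1)); print(observe()["q"].round(2))
s,d=save("top","top3")
move_l(W(*p,Z),.08,max_force=8); pr('down')
for th in np.linspace(.294,1.95,9):
    p,phi=pose(th,.018); r=move_l(W(*p,Z),.05,rotation=rot(phi,-1),max_force=10); pr(round(th,2),r)
    if r: break
else:
    p,phi=pose(2.007,.012); r=move_l(W(*p,Z),.012,rotation=rot(phi,-1),max_force=6); pr('shut',r)
E
```

```text
press True [[  0.4 -40.6]] 0.0157 [ 0.9 -2.2  0.1] 9.0
up None [[ -0.5 -74.4]] 0.0992 [-0.2  0.1  0.4] 10.33
[ 0.09887693 -0.10081703] 98.13600069085766
[-0.29  0.39  1.57 -0.    1.18  0.81]
down None [[  99.3 -101.1]] 0.0385 [ 0.2 -1.4 -0.4] 12.78
0.29 False [[  84.7 -103. ]] 0.0383 [-0.  -0.3  0.1] 13.21
0.5 False [[  71.8 -107.1]] 0.0381 [-1.  -0.6  0.3] 13.63
0.71 False [[  58.1 -108.4]] 0.0381 [-0.9  0.7 -0. ] 14.06
0.92 False [[  44.3 -107. ]] 0.0381 [0.8 0.1 0.5] 14.48
1.12 False [[  31.  -102.7]] 0.0381 [0.1 1.1 0.2] 14.91
1.33 False [[ 19.  -95.9]] 0.0381 [ 0.1 -0.6 -0.4] 15.33
1.54 False [[  8.6 -86.7]] 0.0381 [ 0.3 -0.8 -0.6] 15.76
1.74 False [[  0.2 -75.5]] 0.0381 [-0.1 -1.2  0.3] 16.18
1.95 False [[ -5.6 -62.9]] 0.0381 [-0.1  0.8 -0.3] 16.61
shut True [[ -6.6 -58.3]] 0.038 [ 2.1 -1.6  1. ] 17.14
```

```bash
python3 -W ignore - <<'E'
from k import *
r=move_l(W(-.007,-.050,Z),.006,max_force=9); pr('press',r)
move_l(W(-.007,-.075,Z),.05); move_l(W(-.007,-.09,.12),.15)
movep(W(.0,-.17,.25),rot(0,-1)); pr('clear')
C=get_calibration("wrist"); save("wrist","w4"); 
t0=cv2.imread('pics/top0.png'); im,_=save("top","top4"); t=im[:,:,::-1]
sc,_=save("scene","sc4")
cv2.imwrite('pics/c4.png',np.vstack([cv2.resize(t[160:260,230:430],(600,300),interpolation=cv2.INTER_CUBIC),cv2.resize(sc[150:250,220:420,::-1],(600,300),interpolation=cv2.INTER_CUBIC)]))
cv2.imwrite('pics/c5.png',cv2.resize(cv2.imread('pics/w4.png')[150:330,220:420],(800,720),interpolation=cv2.INTER_CUBIC)[:600])
E
```

```text
press True [[ -6.6 -58.3]] 0.038 [ 1.5 -3.6  0. ] 17.74
clear None [[  -0.5 -169.4]] 0.2483 [-0.7  0.3 -0.6] 19.59
```

View pics/c4.png

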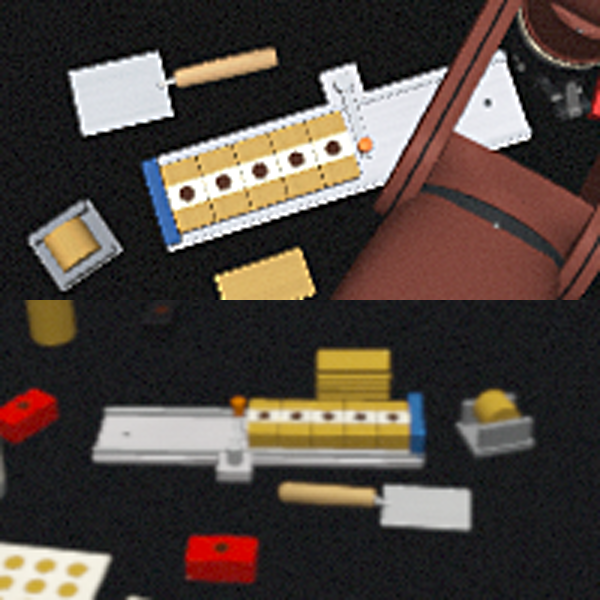

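Both views show the row closed up and against the blue stop, with the knob behind block5 (top crop (365,145)) and the bystanders unmoved. I'll run a quick numeric check, then hand in.

```bash
python3 -W ignore - <<'E'
from k import *
im=cv2.imread('pics/top4.png'); h=cv2.cvtColor(im,cv2.COLOR_BGR2HSV)
o=(h[...,0]<14)&(h[...,1]>150)&(h[...,2]>120); o[:195]=0;o[225:]=0;o[:,:340]=0;o[:,360:]=0
v,u=np.where(o); print('knob rail mm',(rail(ray("top",[(u.mean(),v.mean())],.048))*1000).round(1))
g=((h[...,0]>14)&(h[...,0]<32)&(h[...,1]>70)&(h[...,2]>100)).astype(np.uint8); g[:190]=0;g[242:]=0;g[:,:280]=0;g[:,352:]=0
v,u=np.where(g); f=rail(ray("top",np.c_[u,v],.036))*1000; f=f[(abs(f[:,0])<36)]; print('gold y range',np.percentile(f[:,1],[.5,50,99.5]).round(1))
t0=cv2.imread('pics/top0.png'); d=cv2.absdiff(im,t0).max(2)>60; d=cv2.morphologyEx(d.astype(np.uint8),cv2.MORPH_OPEN,np.ones((3,3),np.uint8))
n,l,s,c=cv2.connectedComponentsWithStats(d); print(s[1:].tolist())
job_done(); print(observe()["time_s"])
E
```

```text
knob rail mm [[ -5.3 -40. ]]
gold y range [-27.1  62.5 150.6]
[[290, 108, 192, 256, 15291], [416, 163, 18, 11, 80], [350, 174, 18, 12, 83], [408, 174, 3, 3, 9], [416, 179, 7, 4, 22], [419, 188, 5, 11, 45], [436, 191, 6, 10, 38], [284, 205, 41, 33, 619], [302, 218, 5, 5, 22], [290, 222, 5, 5, 22], [546, 307, 94, 93, 2806], [559, 324, 18, 12, 145], [638, 334, 2, 7, 14], [599, 350, 3, 3, 9], [412, 355, 169, 45, 4549], [361, 374, 24, 26, 394], [190, 377, 36, 23, 557], [263, 381, 3, 3, 9], [259, 385, 6, 9, 38], [264, 388, 11, 12, 84], [223, 393, 21, 7, 101], [620, 392, 20, 8, 87]]
the job is handed in; nothing more can be done
the job is handed in; nothing more can be done
```

The job is handed in at about 20 s of robot time, out of the 51 s allowed. I pushed the row of five home from behind with the closed fingertips. Then I swung the keeper shut by its knob, backed off and moved clear.

| Check | Measured | Expected |
|---|---|---|
| Tool position with the row pressed home (two presses) | rail y about -40.5 mm | -41 mm |
| Gold row extent, top camera | rail y -27 to 151 mm | -30 to 150 mm |
| Tool position with the keeper against its stop (two presses) | rail y -58.3 mm | -59 mm |
| Knob, top camera | (-5, -40) mm | (-7, -41) mm |

The 1 to 3 mm differences are about what pixel and calibration error would give.

- **Keeper start angle:** the keeper was about 0.29 rad in from fully open before I touched it, so I began its push from there.
- **Bystanders:** the spatula, sticker roll and bar stack looked unmoved in the final pictures. Comparing top views before and after, I saw changes only at the arm, row and keeper, plus a few small ones at the edge of one red block, probably the arm or its shadow. The arm still hid part of that view, so the comparison is not complete.

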